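# Turn the colour-sample leaf over

## Task

On the paint shop's bench, the stiff leaf of the open colour-sample book stands ajar over one half of the book. With a fingertip or the outside of the fingers push it gently over the spine and press it down until it lies fully flat on the book's other half, then move clear. Do not take the leaf between the fingers or fling it, do not lift or shove the book, and leave the tins, tools and other things on the bench undisturbed.

Things in the scene. Friction and masses are not known exactly. Their poses are not given: they have to be found in the camera images.
- book: the colour-sample book, about 0.95 kg, lying loose on the bench. Flat dark base 170 mm (book x, along the spine) by 270 mm (book y), with a white page of colour chips on each half, whose top is 20 mm above the bench. Origin: centre of its underside, under the middle of the spine; z up. The base edge stands 135 mm from the spine either side. The leaf starts over the book's -y half (roughly the robot's right) and must end on the +y half
- spine (a point): middle of the spine's hinge axis, 23.5 mm above the book's underside; the hinge axis runs along book x (axes as the book's). The spine is an aluminium tube of 15 mm diameter
- leaf_edge (a point): middle of the leaf's free edge (orange strip), in the middle of its thickness, 130 mm from the hinge axis. The leaf is a rigid white plate of 5 mm thickness with colour chips on both faces, 150 mm along the spine (75 mm either side of this point), reaching from 10 mm to 130 mm from the hinge axis; about 0.11 kg. Axes turn with the leaf: x along the spine, y from the free edge towards the spine, z square to the faces (up when the joint reads 0)
- leaf (a joint): angle of the leaf about the spine, rad: 0 flat on the book's -y half, 1.57 upright, 3.14 (its stop) flat on the +y half. At angle a the free edge lies 130*cos(a) mm to book -y of the hinge and 130*sin(a) mm above it. The hinge is stiff: the leaf stays at whatever angle it is left; 1 to 3 N square to the leaf near its free edge moves it. Starts 0.35 to 0.80
- tin_blue: blue-banded paint tin, bystander, 86 mm across and 105 mm tall; origin at the centre of its underside
- tin_red: red-banded paint tin, bystander, 86 mm across and 105 mm tall; origin at the centre of its underside
- tin_green: green-banded paint tin, bystander, 86 mm across and 105 mm tall; origin at the centre of its underside
- tester: small yellow tester pot, bystander, 44 mm across and 45 mm tall, standing by the end of the spine far from the robot; origin at the centre of its underside
- tape: roll of masking tape, bystander, ring 90 mm across and 24 mm tall; origin at the centre of its underside
- brush: paint brush, bystander, lying flat, origin on its underside
- paddle: wooden stirring paddle, bystander, 200 by 24 by 5 mm, lying flat along its x; origin at the centre of its underside

How it is judged:
By the outcome, as a careful person would: the job done as asked, in the order asked, and still so for the second after the job is handed in, with the robot touching nothing.
It also fails if it takes over 40 s, if anything falls off the work surface, if the arm or the gripper's body presses on something with over 40 N, if the wrist force passes 120 N, or if a joint passes its speed limit or range.

## Robot

A 6-joint arm with a two-finger parallel gripper is mounted at the origin on the work surface. World frame = base frame: x ahead of the robot, y to its left, z up, the work surface at z = 0. Lengths are in mm, angles in rad, forces in N, time in s.
With the tool pointing down it reaches from about 375 to 825 mm from the base axis. Payload 5.5 kg.
Tool frame: the origin (TCP) lies between the finger pads; the fingertips stand 25 mm ahead of it and the grasp point (between the pads) lies 6 mm ahead of it; z points along the fingers, y is the direction in which the jaws open and shut (so a half turn about z gives the same grasp; the last joint's range is limited). The gripper opens to 85 mm and grips with 20 to 120 N. Pads are 22 mm wide; open, the fingers measure 114 mm over their backs; the gripper's body (76 mm by 85 mm) begins 54 mm behind the grasp point. The pads swing forward as they close: fully open they stand 13 mm farther back than shut.
Start: joints at [1.104, 0.314, -0.047, 1.21, 0, 1.571], TCP at [270.015, 535.805, 256.299] pointing down, gripper open.
Joint ranges: [-2.67, 2.67], [-0.69, 1.73], [-1.03, 1.25], [-2.08, 2.16], [-1.42, 1.45], [-3.14, 3.14]. Speed limits (rad/s): [2.39, 2.39, 3.01, 3.14, 3.14, 3.14].

## Interface

Orientations are given as a 3x3 rotation matrix whose columns are the frame's x, y, z axes.
In Python, from rig import * gives the robot as it stands.
- The arm moves only by the shell command python3 -m handwheel 'ROWS' [FORCE]. ROWS is text: rows parted by semicolons, each of 7 numbers parted by spaces: the shift along the tool's x, y, z in m, then the turn, a rotation vector about the tool's x, y, z in rad, then the finger opening in m, from 0 to 0.0854. A call has 1 to 5 rows; each row shifts and turns the commanded pose from where the row before left it, along the tool's axes as they then stand; what a row does not reach is not made up. A row lasts 1/10 s, in which the tool goes at most 50 mm and 8.59 degrees, less where a joint would pass 70% of its speed; a pose out of reach is approached as far as the arm can. A call is refused whole if a number of a shift passes 0.05 or a number of a turn 0.15, either way. A call with a gripper value outside its range is refused whole. The fingers move at their own pace and stop on an object; FORCE is the grip in N (left out, the last holds). Time passes only in rows, so rows that do not move let the fingers close. It gives the time, the measured TCP pose, the force and the opening at its end, in the units of the state.
- get_state(): the state, without advancing time (a new reading comes with each control period).
- camera(name): name is "scene" or "top" or "wrist"; returns the picture (384x512x3 uint8, red, green, blue); there is no depth.
- camera_params(name): a dict with "K" (3x3 intrinsics, pixels), "world_to_cam" (4x4, takes a point from world to camera coordinates); the wrist camera has in their place "T_tool_cam" (4x4, takes a point from camera to tool coordinates, whose origin is the TCP and whose axes are the flange's). Camera axes: x right, y up, looking along -z (the intrinsics and any distortion apply to the point x, -y, -z); pixel columns grow to the right and rows downward; lengths in mm; the calibration is good to about 2 mm. A picture is of the moment at which its call begins: read the wrist's pose just before it. camera_params takes no time and is no camera call.
- close_job(): hands the job in, once; it reports no verdict.
Trained networks look in the newest picture that a camera, given by its name, has taken for a name from the list of things; names that differ only in an ending like _2 or _b are one class to them, and where a whole thing is asked for, a point or a joint stands for the part that bears it (a point fixed in the world has none). Each returns a list of dicts, best first, with "p" (0 to 1); they miss things now and then, are a little off and sometimes report something else, mostly with a low value. They report only what shows in the picture. A call takes as long as a camera call.
- find_in(thing, camera): "uv" ([column, row] in pixels, amid what is visible of it).
- mark_of(thing, camera): "uv" ([column, row] in pixels: a listed point, or the origin of a listed thing).
The state is a dict: "time_s": time; "joint_pos": joint angles; "qvel": joint speeds; "tau": joint torques, N m; "tcp_pos": TCP position; "tool_rot": TCP orientation; "wrist_force": force on the tool from outside, world axes, zero at the start; "ft_torque": the same for the moment, N m; "opening": opening from 0.0 (shut) to 1.0 (fully open).
Only numpy, scipy, OpenCV 4.12 (cv2) and the standard library are available. Lean on these libraries where they do the work, as an engineer would, in place of code of your own. Each camera call takes 0.05 s, during which the arm holds its last target.

## Working session

There is one attempt and no reset: what is moved stays moved. The work goes in short steps, Python scripts to look and compute and a shell command to move; the robot and the scene stay as the last step left them, time stands still between calls to the robot, and variables do not carry over. Pictures are saved under pics/ and viewed, and the job is handed in when it is done.

```bash
ls; mkdir -p pics; python3 - <<'E'
from rig import *
import cv2
s=get_state();print(s)
for n in ("scene","top","wrist"):
    im=camera(n);cv2.imwrite(f"pics/{n}0.png",cv2.cvtColor(im,cv2.COLOR_RGB2BGR))
    p=camera_params(n);print(n,{k:(v.tolist() if hasattr(v,'tolist') else v) for k,v in p.items()})
E
```

```text
pics
{'time_s': 0.0, 'joint_pos': array([ 1.10399534e+00,  3.14237339e-01, -4.80889515e-02,  1.21018362e+00,
       -3.72269376e-05,  1.57081359e+00]), 'qvel': array([ 8.33764767e-04, -4.31243509e-04,  1.58523038e-03,  1.38586946e-04,
       -2.17993829e-04, -5.14177519e-05]), 'tau': array([ 2.49928489e-04, -5.39582133e+01,  3.39752913e+01,  1.89106038e-02,
        1.06062528e-04,  6.08692318e-06]), 'tcp_pos': array([269.78844429, 535.32449886, 255.42340741]), 'tool_rot': array([[-8.93004769e-01,  4.50046595e-01, -7.37921236e-04],
       [ 4.50047198e-01,  8.93003430e-01, -1.54700129e-03],
       [-3.72564666e-05, -1.71357891e-03, -9.99998531e-01]]), 'wrist_force': array([ 0.23966617,  0.51018886, -0.2663353 ]), 'ft_torque': array([ 0.00788159,  0.00532766, -0.02269625]), 'opening': 1.0005064988377854}
scene {'K': [[436.43600349094754, 0.0, 257.03108152232505], [0.0, 436.43600349094754, 190.42209828720382], [0.0, 0.0, 1.0]], 'world_to_cam': [[0.5235158248202577, 0.8517971296087647, 0.019308836138793913, -286.9391301421776], [-0.5554903032291141, 0.3240461412436464, 0.7657836648581174
[... 280 characters left out ...]
454171297, -0.9999534516100175, 0.0004999519960481577, -24.129365369172156], [0.9975180939606143, 0.009646997818691065, 0.06974659600488871, -577.4915413175238], [-0.06974817244895325, -0.0001733386817456498, 0.9975646156483964, -1374.2513303466803], [0.0, 0.0, 0.0, 1.0]]}
wrist {'K': [[331.39586194438914, 0.0, 254.59343695882174], [0.0, 331.39586194438914, 192.8827442771077], [0.0, 0.0, 1.0]], 'T_tool_cam': [[-0.000304499192133943, 0.9549336220376483, 0.296819279667445, 75.76707007464566], [0.9999999102715845, 0.00037819323771976594, -0.0001908577959547918, -0.16534968506209946], [-0.00029451157078026475, 0.29681919491827663, -0.9549336515125026, -117.93960526142988], [0.0, 0.0, 0.0, 1.0]]}
```

View pics/scene0.png

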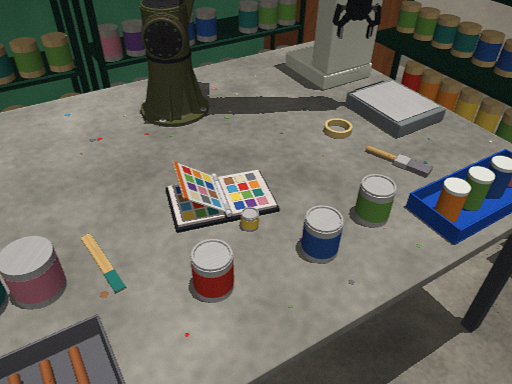

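View pics/top0.png

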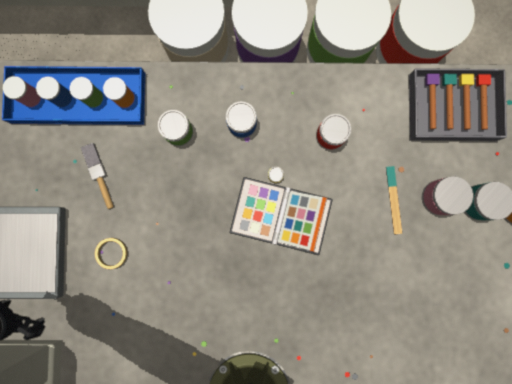

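```bash
python3 - <<'E'
from rig import *
for n in ("book","spine","leaf_edge","leaf","tester","tin_blue","tin_red","tin_green","tape","brush","paddle"):
  for c in ("top","scene"):
    print(n,c,[(np.round(d["uv"],1).tolist() if 0 else [round(float(x),1) for x in d["uv"]],round(d["p"],2)) for d in mark_of(n,c)[:2]])
E
```

```text
book top [([281.8, 215.8], 0.8), ([392.0, 198.5], 0.46)]
book scene [([219.5, 198.8], 0.66)]
spine top [([280.5, 214.1], 0.93)]
spine scene [([221.3, 192.6], 0.94)]
leaf_edge top [([318.3, 224.8], 0.63)]
leaf_edge scene [([178.7, 181.5], 0.91)]Traceback (most recent call last):
  File "<stdin>", line 4, in <module>
ValueError: it knows: book, brush, leaf_edge, paddle, spine, tape, tester, tin_blue, tin_green, tin_red
```

The top view shows the book at about (281,215), with the spine running from (288,188) to (276,243). The leaf's orange strip is at about (320,225), and the tester is at (276,174), close to the far end of the spine. Next I'll triangulate.

```bash
cat > h.py <<'E'
from rig import *
import numpy as np, cv2
from scipy.optimize import least_squares
def proj(n,P):
    p=camera_params(n);M=np.array(p["world_to_cam"]);K=np.array(p["K"])
    c=np.atleast_2d(P)@M[:3,:3].T+M[:3,3]
    return np.c_[K[0,0]*c[:,0]/-c[:,2]+K[0,2],K[1,1]*-c[:,1]/-c[:,2]+K[1,2]]
def tri(obs):
    return least_squares(lambda X:np.concatenate([proj(n,X)[0]-uv for n,uv in obs]),[500,0,50])
def ground(n,uv,z):
    return least_squares(lambda X:proj(n,[X[0],X[1],z])[0]-uv,[500,0]).x
def model(b):
    x,y,psi,a=b
    c,s=np.cos(psi),np.sin(psi);R=np.array([[c,-s,0],[s,c,0],[0,0,1]])
    f=lambda P:np.array(P)@R.T+[x,y,0]
    hz=23.5
    spine=f([[0,0,hz]]); 
    e=[0,-130*np.cos(a),hz+130*np.sin(a)]
    edge=f([e]); 
    ec=f([[75,e[1],e[2]],[-75,e[1],e[2]]])
    base=f([[85,135,15],[-85,135,15],[-85,-135,15],[85,-135,15]])
    return f,spine,edge,ec,base
E
python3 - <<'E'
from h import *
M={}
for n in ("spine","leaf_edge","book","tester","tin_blue","tin_red","tin_green","tape","brush","paddle"):
  o=[(c,np.array(mark_of(n,c)[0]["uv"])) for c in ("top","scene") if mark_of(n,c)]
  M[n]=o
  r=tri(o) if len(o)==2 else None
  print(n,[u.round(1).tolist() for _,u in o], r and r.x.round(1), r and r.fun.round(1), [ground(c,u,0).round(0).tolist() for c,u in o])
im=cv2.imread("pics/top0.png");cv2.imwrite("pics/topz.png",cv2.resize(im[160:270,210:350],None,fx=5,fy=5,interpolation=cv2.INTER_CUBIC))
im=cv2.imread("pics/scene0.png");cv2.imwrite("pics/scenez.png",cv2.resize(im[140:250,150:300],None,fx=5,fy=5,interpolation=cv2.INTER_CUBIC))
print(get_state()["time_s"])
E
```

```text
spine [[280.5, 214.1], [221.3, 192.6]] [514.9 -89.1  28.8] [0.3 0.2 0.3 0. ] [[516.0, -90.0], [484.0, -75.0]]
leaf_edge [[318.3, 224.8], [178.7, 181.5]] [ 485.1 -190.6   86.4] [0.3 0.1 0.3 0. ] [[486.0, -201.0], [382.0, -155.0]]
book [[281.8, 215.8], [219.5, 198.8]] [510.8 -93.7   6.2] [0.1 0.1 0.1 0. ] [[511.0, -94.0], [504.0, -91.0]]
tester [[273.9, 172.1], [249.6, 225.3]] [637.4 -73.    5.1] [ 1.3  0.8  1.2 -0. ] [[640.0, -69.0], [631.0, -73.0]]
tin_blue [[243.2, 126.8], [318.5, 247.7]] [ 7.779e+02  2.690e+01 -3.000e-01] [-1.3 -1.  -1.3  0.1] [[775.0, 23.0], [780.0, 30.0]]
tin_red [[331.0, 136.0], [212.5, 282.9]] [ 748.8 -237.     7.2] [-0.2 -0.1 -0.2 -0. ] [[750.0, -239.0], [744.0, -234.0]]
tin_green [[176.1, 132.6], [370.4, 211.4]] [753.  220.    7.4] [ 0.5  0.4  0.5 -0. ] [[756.0, 223.0], [747.0, 225.0]]
tape [[110.8, 251.5], [335.8, 131.5]] [399.1 403.2  -1.7] [ 1.2  0.9  1.7 -0.1] [[402.0, 406.0], [399.0, 396.0]]
brush [[101.4, 175.4], [395.9, 160.9]] [624.8 438.7   7.6] [-0.1 -0.1 -0.1  0. ] [[625.0, 441.0], [618.0, 448.0]]
paddle [[394.4, 200.2], [103.1, 262.2]] [ 561.6 -422.7   -2.2] [-1.2 -0.4 -0.9 -0.1] [[560.0, -425.0], [565.0, -421.0]]
2.45
```

View pics/topz.png

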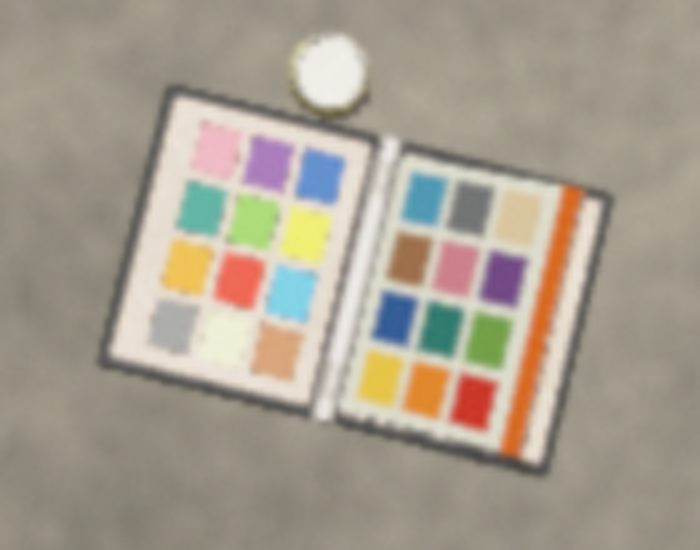

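View pics/scenez.png

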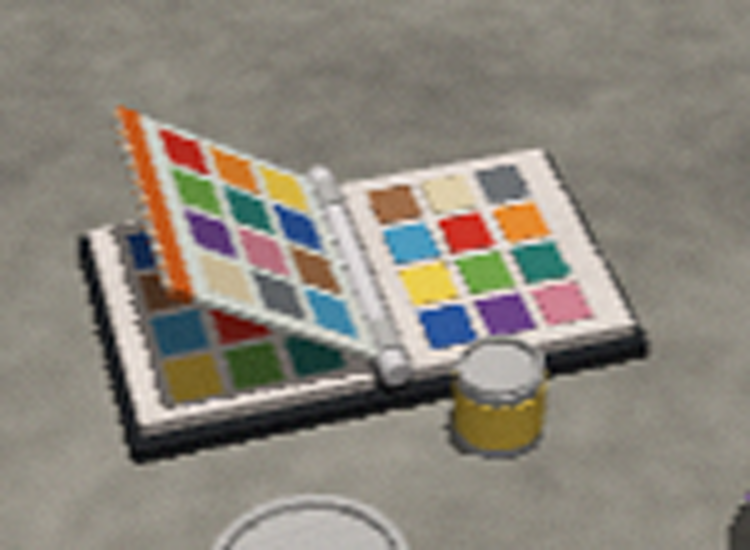

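```bash
python3 - <<'E'
from h import *
from functools import partial
T=lambda u,v:np.array([u/5+210-.4,v/5+160-.4]); S=lambda u,v:np.array([u/5+150-.4,v/5+140-.4])
P={n:(np.array(camera_params(n)["world_to_cam"]),np.array(camera_params(n)["K"])) for n in("top","scene")}
def res(b):
    f,sp,e,ec,base=model(b)
    r=[]
    # base corners: order (+x,+y),(-x,+y),(-x,-y),(+x,-y) ; top surface ~z18
    r.append(proj("top",base)-np.array([T(172,88),T(100,365),T(547,472),T(612,193)]))
    r.append(proj("top",ec)-np.array([T(571,188),T(510,457)]))
    r.append(proj("scene",ec)-np.array([S(182,296),S(122,110)]))
    r.append(proj("scene",base[[0,1,3]])-np.array([S(645,335),S(545,152),S(135,440)]))
    return np.concatenate([q.ravel() for q in r])
q=least_squares(res,[514,-92,-0.2,0.5],loss="soft_l1")
print(q.x.round(3));print(res(q.x).reshape(-1,2).round(1).tolist())
f,sp,e,ec,base=model(q.x)
print(sp,e,ec)
print("tester in book",)
E
```

```text
[ 5.12195e+02 -8.90490e+01 -2.28000e-01  6.40000e-01]
[[-1.6, -1.0], [-1.1, 0.2], [0.1, 0.8], [0.2, -0.3], [1.7, -0.3], [1.4, -0.5], [-1.0, -2.1], [-0.5, -1.2], [1.9, -0.2], [0.7, -1.6], [-0.2, 1.1]]
[[512.1953848  -89.04905028  23.5       ]] [[ 488.64808676 -190.65911353  101.09458616]] [[ 561.71182621 -207.59103537  101.09458616]
 [ 415.58434731 -173.72719169  101.09458616]]
tester in book
```

```bash
cat > plan.py <<'E'
import sys
from h import *
from scipy.spatial.transform import Rotation as Ro
BX,BY,PSI=513.,-89.,-0.228
xb=np.array([np.cos(PSI),np.sin(PSI),0]);yb=np.array([-xb[1],xb[0],0]);zb=np.array([0,0,1.])
def pose(y,z,th,x=0):   # tip centre in book (y,z), tilt rad -> TCP,R
    d=np.sin(th)*yb-np.cos(th)*zb; X=np.cos(th)*yb+np.sin(th)*zb
    R=np.c_[X,xb,d]; return np.array([BX,BY,0])+x*xb+y*yb+z*zb-25*d,R
def T_of(a,r=105,t0=35):
    u=np.array([-np.cos(a),np.sin(a)]); w=np.array([-np.sin(a),-np.cos(a)]); H=np.array([0,23.5])
    if a<np.pi/2:
        th=np.radians(t0)*min(1,(np.pi/2-a)/(np.pi/2-.62)); d=np.array([np.sin(th),-np.cos(th)]);n=np.array([np.cos(th),np.sin(th)])
        T=H+130*u+2.5*w-11*n+25*d
    else:
        th=0; T=H+r*u+2.5*w-np.array([11,0])
    return T[0],T[1],th
def rows(targets,p,R,dec=4):
    out=[]
    for q,Q in targets:
        s=np.round(R.T@(q-p)/1000,dec); t=np.round((Ro.from_matrix(R.T@Q)).as_rotvec(),3)
        p=p+R@s*1000; R=R@Ro.from_rotvec(t).as_matrix()
        out.append((s,t))
    return out
def show(o,op=0):
    print('; '.join(' '.join(f"{v:g}" for v in np.r_[s,t,op]) for s,t in o))
def interp(p,R,q,Q,n):
    rv=Ro.from_matrix(R.T@Q).as_rotvec()
    return [(p+(q-p)*k/n,R@Ro.from_rotvec(rv*k/n).as_matrix()) for k in range(1,n+1)]
def cur():
    s=get_state();return s["tcp_pos"],s["tool_rot"]
def book():
    s=get_state();p=s["tcp_pos"]+25*s["tool_rot"][:,2]-[BX,BY,0];d=s["tool_rot"][:,2]
    print("t",round(s["time_s"],2),"tip book",np.round([p@xb,p@yb,p[2]],1),"tilt",round(np.degrees(np.arctan2(d@yb,-d[2])),1),"dx",round(d@xb,3),"yawerr",round(float(s["tool_rot"][:,1]@yb),3),"F book",np.round([s["wrist_force"]@xb,s["wrist_force"]@yb,s["wrist_force"][2]],1),"op",round(s["opening"],3),"j",s["joint_pos"].round(2))
E
python3 - <<'E'
from plan import *
p,R=cur(); q,Q=pose(-230,140,0)
print(q)
mid=[]
# arc around base
n=20
o=[]
r0,a0=np.hypot(*p[:2]),np.arctan2(p[1],p[0]);r1,a1=np.hypot(*q[:2]),np.arctan2(q[1],q[0])
rv=Ro.from_matrix(R.T@Q).as_rotvec();print(r0,a0,r1,a1,rv)
tg=[]
for k in range(1,n+1):
    f=k/n;r=r0+(r1-r0)*f;a=a0+(a1-a0)*f
    z=p[2] if f<.6 else p[2]+(q[2]-p[2])*(f-.6)/.4
    tg.append((np.array([r*np.cos(a),r*np.sin(a),z]),R@Ro.from_rotvec(rv*f).as_matrix()))
o=rows(tg,p,R,3)
for i in range(0,n,5): show(o[i:i+5])
E
```

```text
[ 461.0131607  -313.04769256  165.        ]
599.996956467534 1.1039850033765484 557.253974550886 -0.5965218634770737 [-3.32578091e-06  1.97128878e-05  1.33198732e+00]
-0.051 -0.004 0 -0 0 0.067 0; -0.05 -0.006 0 -0 0 0.066 0; -0.05 -0.006 0 -0 0 0.067 0; -0.05 -0.007 0 -0 0 0.066 0; -0.05 -0.008 0 -0 0 0.067 0
-0.049 -0.008 0 -0 0 0.067 0; -0.049 -0.01 0 0 0 0.066 0; -0.049 -0.011 0 0 0 0.067 0; -0.048 -0.011 0 0 0 0.066 0; -0.048 -0.012 0 0 0 0.067 0
-0.047 -0.014 0 0 0 0.067 0; -0.047 -0.013 0 0 0 0.066 0; -0.046 -0.015 0.011 0 0 0.067 0; -0.046 -0.016 0.012 0 0 0.066 0; -0.046 -0.016 0.011 0 0 0.067 0
-0.045 -0.017 0.012 0 0 0.067 0; -0.045 -0.018 0.011 0 0 0.066 0; -0.044 -0.019 0.011 0 0 0.067 0; -0.043 -0.019 0.012 0 0 0.066 0; -0.043 -0.02 0.011 0 0 0.067 0
```

```bash
python3 -m handwheel '-0.048 -0.004 0 0 0 0.067 0; -0.048 -0.006 0 0 0 0.067 0; -0.048 -0.006 0 0 0 0.067 0; -0.048 -0.007 0 0 0 0.067 0; -0.048 -0.008 0 0 0 0.067 0' 20
python3 -m handwheel '-0.048 -0.008 0 0 0 0.067 0; -0.048 -0.010 0 0 0 0.067 0; -0.048 -0.011 0 0 0 0.067 0; -0.047 -0.011 0 0 0 0.067 0; -0.047 -0.012 0 0 0 0.067 0'
python3 -m handwheel '-0.047 -0.014 0 0 0 0.067 0; -0.047 -0.013 0 0 0 0.067 0; -0.046 -0.015 0 0 0 0.067 0; -0.046 -0.016 0 0 0 0.067 0; -0.046 -0.016 0 0 0 0.067 0'
python3 - <<'E'
from plan import *
book()
E
```

```text
time_s: 2.95
tcp_pos: [450.6, 374.4, 256.3]
tool_rot: [[-0.694, 0.72, 0.0], [0.72, 0.694, 0.0], [-0.0, 0.001, -1.0]]
wrist_force: [0.4, 0.0, 0.0]
opening: 0.145
time_s: 3.45
tcp_pos: [548.7, 152.9, 256.3]
tool_rot: [[-0.418, 0.908, 0.001], [0.908, 0.418, 0.0], [-0.0, 0.001, -1.0]]
wrist_force: [0.3, 0.8, 0.1]
opening: 0.003
time_s: 3.95
tcp_pos: [545.7, -89.1, 256.4]
tool_rot: [[-0.096, 0.995, 0.001], [0.995, 0.096, -0.0], [-0.0, 0.001, -1.0]]
wrist_force: [0.5, 0.1, -0.3]
opening: 0.003
t 3.95 tip book [ 31.9   7.2 231.4] tilt 0.0 dx 0.001 yawerr 0.319 F book [ 0.4  0.2 -0.3] op 0.003 j [-0.16  0.22 -0.16  1.18 -0.    1.31]
```

```bash
python3 - <<'E'
from plan import *
p,R=cur(); q,Q=pose(-225,130,np.radians(35))
o=rows(interp(p,R,q,Q,8),p,R,3); show(o[:4]);show(o[4:])
q2,Q2=pose(-225,60,np.radians(35)); print(Q.T@(q2-q))
q3,_=pose(-119,59,np.radians(35));print(Q.T@(q3-q2))
E
```

```text
-0.028 -0.014 0.013 -0.012 0.076 0.039 0; -0.029 -0.012 0.011 -0.013 0.075 0.04 0; -0.031 -0.012 0.009 -0.012 0.076 0.039 0; -0.031 -0.01 0.006 -0.012 0.076 0.039 0
-0.033 -0.009 0.003 -0.013 0.075 0.039 0; -0.033 -0.008 0.001 -0.012 0.076 0.04 0; -0.033 -0.007 -0.002 -0.012 0.076 0.039 0; -0.033 -0.005 -0.004 -0.012 0.076 0.039 0
[-40.15035054   0.          57.3406431 ]
[8.62565403e+01 1.23503068e-14 6.16182543e+01]
```

```bash
python3 -m handwheel '-0.028 -0.014 0.013 -0.012 0.076 0.039 0; -0.029 -0.012 0.011 -0.012 0.076 0.039 0; -0.031 -0.012 0.009 -0.012 0.076 0.039 0; -0.031 -0.010 0.006 -0.012 0.076 0.039 0'
python3 -m handwheel '-0.033 -0.009 0.003 -0.012 0.076 0.039 0; -0.033 -0.008 0.001 -0.012 0.076 0.039 0; -0.033 -0.007 -0.002 -0.012 0.076 0.039 0; -0.033 -0.005 -0.004 -0.012 0.076 0.039 0; 0 0 0 0 0 0 0'
python3 - <<'E'
from plan import *
book()
im=camera("scene");cv2.imwrite("pics/s1.png",cv2.cvtColor(im,cv2.COLOR_RGB2BGR))
im=camera("wrist");cv2.imwrite("pics/w1.png",cv2.cvtColor(im,cv2.COLOR_RGB2BGR))
E
```

```text
time_s: 4.35
tcp_pos: [502.6, -204.6, 203.2]
tool_rot: [[0.053, 0.998, 0.044], [0.951, -0.064, 0.302], [0.304, 0.026, -0.952]]
wrist_force: [1.2, -0.7, -0.5]
opening: -0.001
time_s: 4.85
tcp_pos: [457.0, -324.1, 145.0]
tool_rot: [[0.191, 0.974, 0.124], [0.793, -0.227, 0.565], [0.579, -0.01, -0.816]]
wrist_force: [0.7, -0.4, -1.6]
opening: -0.002
t 4.85 tip book [  -1.6 -227.2  124.6] tilt 35.4 dx -0.007 yawerr -0.001 F book [ 0.7 -0.2 -1.6] op -0.002 j [-0.87  0.61 -0.01  1.36  0.48  0.83]
```

View pics/s1.png

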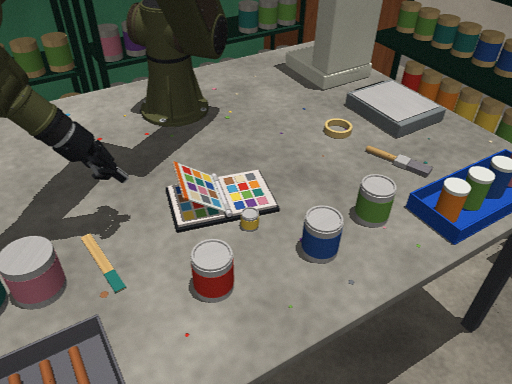

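View pics/w1.png

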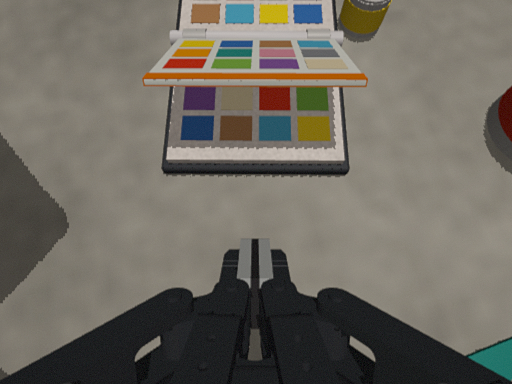

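The scene view shows the closed fingers at (120,175), left of the book. In the wrist view the orange edge runs level from (145,80) to (367,80), and the book's near edge is at row ~170. I'll refine the leaf angle from this view.

```bash
python3 - <<'E'
from plan import *
s=get_state();p,R=s["tcp_pos"],s["tool_rot"]
c=camera_params("wrist");K=np.array(c["K"]);T=np.array(c["T_tool_cam"])
def wp(P):
    t=(np.atleast_2d(P)-p)@R; q=(t-T[:3,3])@T[:3,:3]
    return np.c_[K[0,0]*q[:,0]/-q[:,2]+K[0,2],K[1,1]*-q[:,1]/-q[:,2]+K[1,2]]
def pts(b):
    f,sp,e,ec,base=model(b); base=base+[0,0,3]
    return np.r_[ec[[1,0]],base[[2,3]],f([[-82,0,25],[82,0,25]])]
ob=np.array([[145,80],[367,80],[165,165],[347,165],[171,35],[342,36]])
print(wp(pts([513,-89,-.228,.62])).round(0).tolist())
q=least_squares(lambda b:(wp(pts(b))-ob).ravel(),[513,-89,-.228,.62],loss="soft_l1")
print(q.x.round(3),q.fun.reshape(-1,2).round(1).tolist())
E
```

```text
[[144.0, 84.0], [366.0, 84.0], [159.0, 169.0], [352.0, 169.0], [172.0, 39.0], [339.0, 39.0]]
[ 5.14678e+02 -8.51800e+01 -2.29000e-01  6.14000e-01] [[0.6, -0.2], [-0.5, -0.0], [-5.3, -0.2], [5.2, 0.2], [2.4, 0.8], [-2.7, -0.2]]
```

```bash
sed -i 's/BX,BY,PSI=513.,-89./BX,BY,PSI=514.,-87./' plan.py; python3 - <<'E'
from plan import *
p,R=cur(); book(); t=np.radians(35)
o=rows([pose(-228,85,t),pose(-200,60,t),pose(-165,58,t),pose(-140,58,t),pose(-122,58,t)],p,R,3);show(o)
print([np.round(T_of(a),2).tolist() for a in (.615,.65,.7)])
E
```

```text
t 4.95 tip book [-2.000e-01 -2.263e+02  1.283e+02] tilt 35.2 dx -0.006 yawerr 0.003 F book [ 0.6  0.2 -0.1] op -0.003 j [-0.86  0.61 -0.01  1.36  0.48  0.83]
-0.026 0 0.034 -0.006 -0.003 0 0; 0.008 0 0.037 0 -0 0 0; 0.028 0 0.022 0 -0 0 0; 0.02 0 0.014 0 -0 0 0; 0.015 0 0.01 0 -0 0 0
[[-102.29, 69.67, 0.61], [-100.19, 73.3, 0.59], [-97.09, 78.31, 0.56]]
```

```bash
python3 -m handwheel '-0.026 0 0.034 0 0 0 0; 0.008 0 0.037 0 0 0 0; 0.028 0 0.022 0 0 0 0; 0.020 0 0.014 0 0 0 0; 0.015 0 0.010 0 0 0 0' | tail -2
python3 - <<'E'
from plan import *
book()
im=camera("wrist");cv2.imwrite("pics/w2.png",cv2.cvtColor(im,cv2.COLOR_RGB2BGR))
im=camera("scene")[130:250,60:300];cv2.imwrite("pics/s2.png",cv2.resize(cv2.cvtColor(im,cv2.COLOR_RGB2BGR),None,fx=3,fy=3))
book()
p,R=cur()
tg=[pose(-115,63,np.radians(35))]+[pose(*T_of(a)) for a in np.arange(.615,1.6,.05)]
o=rows(tg,p,R);
for i in range(0,len(o),5):show(o[i:i+5])
E
```

```text
wrist_force: [0.1, -0.3, 0.3]
opening: -0.001
t 5.45 tip book [  -0.3 -118.3   61.2] tilt 35.1 dx -0.006 yawerr 0.009 F book [ 0.2 -0.3  0.3] op -0.001 j [-0.72  0.56 -0.26  1.08  0.53  0.99]
t 5.55 tip book [  -0.3 -118.4   61.4] tilt 35.1 dx -0.006 yawerr 0.01 F book [-0.5 -0.8  0.4] op -0.001 j [-0.72  0.56 -0.26  1.08  0.53  0.98]
0.0037 0.0002 0.0007 -0.006 -0.001 0.008 0; 0.0142 -0 0.0018 -0 -0 -0 0; 0.0062 -0 -0.0025 -0 -0.029 -0 0; 0.0062 -0 -0.0024 -0 -0.032 -0 0; 0.0062 -0 -0.0023 -0 -0.032 -0 0
0.0062 -0 -0.0021 -0 -0.032 -0 0; 0.0063 -0 -0.0021 -0 -0.033 -0 0; 0.0063 -0.0001 -0.0019 -0 -0.032 -0 0; 0.0063 0 -0.0018 -0 -0.032 -0 0; 0.0064 0 -0.0018 -0 -0.032 -0 0
0.0064 0 -0.0016 -0 -0.032 -0 0; 0.0064 0 -0.0014 -0 -0.032 -0 0; 0.0064 0 -0.0014 -0 -0.032 -0 0; 0.0065 0 -0.0013 -0 -0.032 -0 0; 0.0064 0 -0.0011 -0 -0.033 -0 0
0.0065 0 -0.001 -0 -0.032 -0 0; 0.0065 0 -0.0009 -0 -0.032 -0 0; 0.0065 0 -0.0008 -0 -0.032 0 0; 0.0065 0 -0.0007 -0 -0.032 0 0; 0.0065 0 -0.0006 -0 -0.032 0 0
0.0065 0 -0.0004 -0 -0.032 0 0
```

View pics/w2.png

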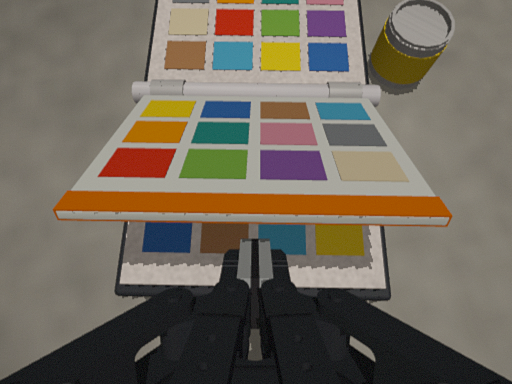

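View pics/s2.png

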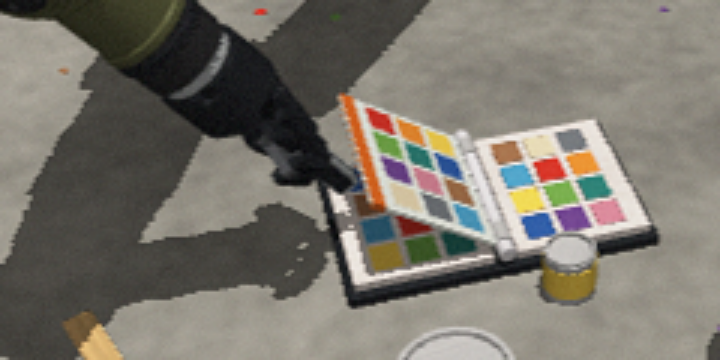

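The wrist view shows the fingertips at (255,240), below and just past the leaf edge (row ~215). The clearance matches my prediction, and the scene crop agrees. Next I'll make gentle contact.

```bash
python3 -m handwheel '0.007 0 0.001 0 0 0 0; 0.006 0 0.001 0 0 0 0; 0.005 0 0 0 0 0 0; 0.005 0 -0.001 0 -0.015 0 0; 0.006 0 -0.002 0 -0.03 0 0' | sed -n '1p;4p'
python3 - <<'E'
from plan import *
book()
im=camera("wrist");cv2.imwrite("pics/w3.png",cv2.cvtColor(im,cv2.COLOR_RGB2BGR))
p,R=cur()
print(R.T@get_state()["wrist_force"])
E
```

```text
time_s: 6.05
wrist_force: [-0.4, -2.8, 0.4]
t 6.05 tip book [  -0.4 -100.1   76.5] tilt 32.4 dx -0.005 yawerr 0.004 F book [ 0.3 -2.8  0.4] op 0.001 j [-0.67  0.49 -0.29  1.05  0.5   1.06]
[ 0.74530559 -0.77335988 -0.20929502]
```

View pics/w3.png

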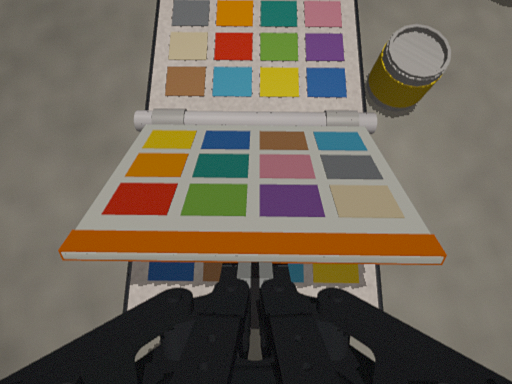

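The edge (rows ~235–262) now overlaps the fingertips, so it's at or just before contact. I'll follow the arc from here.

```bash
python3 -m handwheel '0.0062 0 -0.0023 0 -0.032 0 0; 0.0062 0 -0.0023 0 -0.032 0 0; 0.0062 0 -0.0022 0 -0.032 0 0; 0.0062 0 -0.0021 0 -0.032 0 0; 0.0062 0 -0.002 0 -0.032 0 0' | sed -n '1p;4p'
python3 - <<'E'
from plan import *
book()
im=camera("wrist");cv2.imwrite("pics/w4.png",cv2.cvtColor(im,cv2.COLOR_RGB2BGR))
im=camera("scene")[130:250,60:300];cv2.imwrite("pics/s4.png",cv2.resize(cv2.cvtColor(im,cv2.COLOR_RGB2BGR),None,fx=3,fy=3))
for a in (.7,.8,.9,1): print(a,np.round(T_of(a),2))
E
```

```text
time_s: 6.6
wrist_force: [-0.3, -2.1, -1.1]
t 6.6 tip book [ -0.6 -80.   99.8] tilt 23.2 dx -0.004 yawerr 0.006 F book [ 0.2 -2.1 -1.1] op -0.005 j [-0.56  0.37 -0.35  0.99  0.38  1.21]
0.7 [-97.09  78.31   0.56]
0.8 [-90.16  87.79   0.5 ]
0.9 [-82.32  96.47   0.43]
1 [-73.65 104.26   0.37]
```

View pics/w4.png

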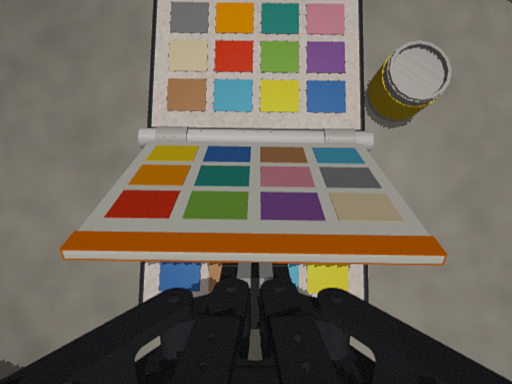

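View pics/s4.png

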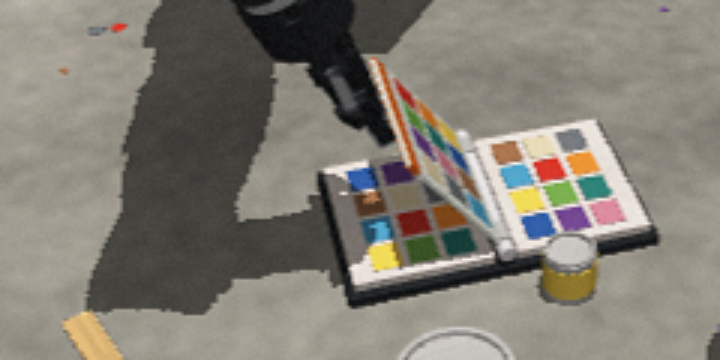

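The leaf has lifted to about 0.93 rad at ~2 N, the fingers follow the edge, and the book hasn't moved. I'll keep going along the arc.

```bash
python3 - <<'E'
from plan import *
p,R=cur();book()
tg=[pose(*T_of(a)) for a in np.r_[np.arange(1.0,1.58,.05)]]
o=rows(tg,p,R)
for i in range(0,len(o),5):show(o[i:i+5])
E
```

```text
t 6.7 tip book [ -0.5 -79.2 100.5] tilt 23.3 dx -0.004 yawerr 0.008 F book [-0.7  0.3  0.2] op -0.0 j [-0.56  0.37 -0.35  0.99  0.38  1.21]
0.0076 0.0004 -0.0012 -0.004 -0.04 0.007 0; 0.0063 0 -0.0017 0 -0.032 -0 0; 0.0064 0 -0.0015 0 -0.032 -0 0; 0.0065 0 -0.0014 0 -0.032 -0 0; 0.0064 0 -0.0013 0 -0.033 -0 0
0.0065 0 -0.0011 0 -0.032 -0 0; 0.0064 0 -0.0011 0 -0.032 -0 0; 0.0065 0 -0.0009 0 -0.032 -0 0; 0.0065 0 -0.0009 0 -0.032 -0 0; 0.0065 0 -0.0007 0 -0.032 -0 0
0.0065 0 -0.0006 0 -0.032 -0 0; 0.0065 0 -0.0005 0 -0.032 -0 0
```

```bash
python3 -m handwheel '0.0065 0 -0.0015 0 -0.034 0.003 0; 0.0065 0 -0.0017 0 -0.034 0.003 0; 0.0065 0 -0.0015 0 -0.032 0 0; 0.0065 0 -0.0014 0 -0.032 0 0; 0.0065 0 -0.0013 0 -0.032 0 0' | sed -n '1p;4p'
python3 -m handwheel '0.0065 0 -0.0011 0 -0.032 0 0; 0.0065 0 -0.001 0 -0.032 0 0; 0.0065 0 -0.0009 0 -0.032 0 0; 0.0065 0 -0.0008 0 -0.032 0 0; 0.0065 0 -0.0007 0 -0.032 0 0' | sed -n '1p;4p'
python3 - <<'E'
from plan import *
book()
im=camera("wrist");cv2.imwrite("pics/w5.png",cv2.cvtColor(im,cv2.COLOR_RGB2BGR))
im=camera("scene")[100:250,60:300];cv2.imwrite("pics/s5.png",cv2.resize(cv2.cvtColor(im,cv2.COLOR_RGB2BGR),None,fx=3,fy=3))
book();p,R=cur()
tg=[pose(*T_of(a)) for a in np.r_[np.arange(1.57,3.15,.06)]]
o=rows(tg,p,R)
for i in range(0,len(o),5):show(o[i:i+5])
E
```

```text
time_s: 7.2
wrist_force: [0.1, -1.1, -0.7]
time_s: 7.7
wrist_force: [0.7, -1.6, -0.7]
t 7.7 tip book [ -0.8 -29.2 125.3] tilt 4.7 dx -0.005 yawerr -0.0 F book [ 1.  -1.4 -0.7] op 0.001 j [-0.28  0.24 -0.4   0.94  0.08  1.52]
t 7.8 tip book [ -0.9 -28.1 125.4] tilt 4.8 dx -0.005 yawerr 0.002 F book [ 0.8  0.7 -0.1] op -0.002 j [-0.27  0.24 -0.4   0.94  0.08  1.52]
0.0168 0.0008 -0.0018 -0.005 -0.084 0.002 0; 0.0063 -0 0 -0 -0 -0 0; 0.0063 -0 0.0004 -0 -0 -0 0; 0.0062 -0 0.0008 -0 -0 -0 0; 0.0062 -0 0.0012 -0 -0 -0 0
0.0061 -0 0.0015 -0 -0 -0 0; 0.0061 -0 0.0019 -0 -0 -0 0; 0.0058 -0 0.0023 -0 -0 -0 0; 0.0058 -0 0.0026 -0 -0 -0 0; 0.0055 -0 0.0029 -0 -0 -0 0
0.0054 -0 0.0033 -0 -0 -0 0; 0.0052 -0 0.0036 -0 -0 -0 0; 0.005 -0 0.0038 -0 -0 -0 0; 0.0047 -0 0.0042 -0 -0 -0 0; 0.0044 -0 0.0045 -0 -0 -0 0
0.0042 -0 0.0047 -0 -0 -0 0; 0.0039 -0 0.005 -0 -0 -0 0; 0.0036 -0 0.0051 -0 -0 -0 0; 0.0033 -0 0.0054 -0 -0 -0 0; 0.0029 -0 0.0056 -0 -0 -0 0
0.0026 -0 0.0057 -0 -0 -0 0; 0.0022 -0 0.0059 -0 -0 -0 0; 0.0019 -0 0.006 -0 -0 -0 0; 0.0016 -0 0.0061 -0 -0 -0 0; 0.0011 -0 0.0062 -0 -0 -0 0
0.0008 -0 0.0063 -0 -0 -0 0; 0.0004 -0 0.0063 -0 -0 -0 0
```

View pics/w5.png

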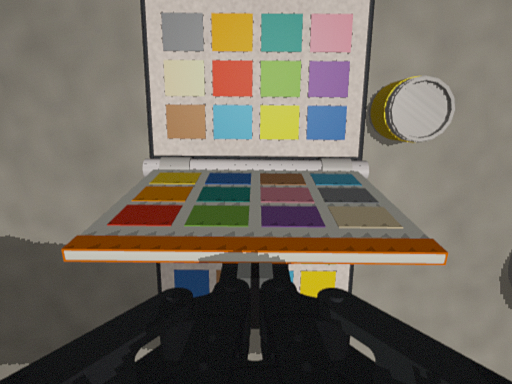

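View pics/s5.png

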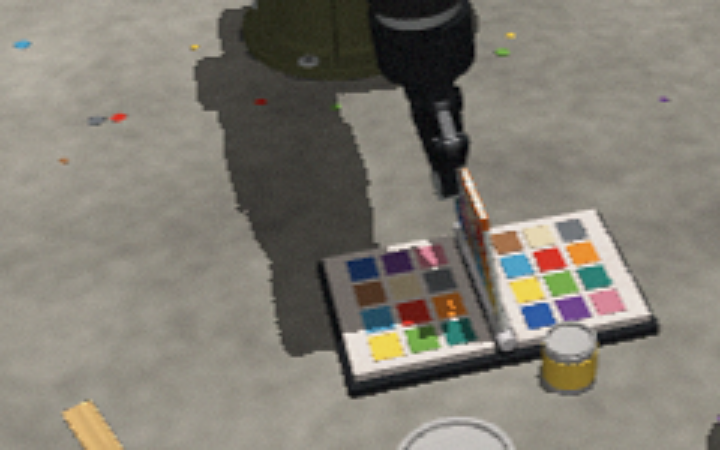

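The leaf is close to upright (~1.45 rad), still in light contact, with the book steady. I'm continuing over the top.

```bash
python3 -m handwheel '0.006 0 -0.0007 0 -0.03 0 0; 0.006 0 -0.0006 0 -0.03 0 0; 0.006 0 -0.0005 0 -0.024 0 0; 0.006 0 0 0 0 0 0; 0.006 0 0 0 0 0 0' | sed -n '1p;4p'
python3 -m handwheel '0.006 0 0.0005 0 0 0 0; 0.006 0 0.001 0 0 0 0; 0.006 0 0.0012 0 0 0 0; 0.006 0 0.0015 0 0 0 0; 0.006 0 0.0019 0 0 0 0' | sed -n '1p;4p'
python3 - <<'E'
from plan import *
book();p,R=cur()
print([(a,np.round(T_of(a)[:2]).tolist()) for a in (1.7,1.8,1.9,2.,2.1)])
im=camera("scene")[100:250,60:300];cv2.imwrite("pics/s6.png",cv2.resize(cv2.cvtColor(im,cv2.COLOR_RGB2BGR),None,fx=3,fy=3))
im=camera("wrist");cv2.imwrite("pics/w6.png",cv2.cvtColor(im,cv2.COLOR_RGB2BGR))
E
```

```text
time_s: 8.3
wrist_force: [-1.2, -0.9, -0.9]
time_s: 8.8
wrist_force: [-0.6, -1.4, -0.4]
t 8.8 tip book [ -0.5  28.9 121.9] tilt -0.0 dx -0.005 yawerr -0.0 F book [-0.2 -1.5 -0.4] op 0.001 j [-0.11  0.25 -0.4   0.93  0.    1.69]
[(1.7, [0.0, 128.0]), (1.8, [10.0, 126.0]), (1.9, [21.0, 124.0]), (2.0, [30.0, 120.0]), (2.1, [40.0, 115.0])]
```

View pics/s6.png

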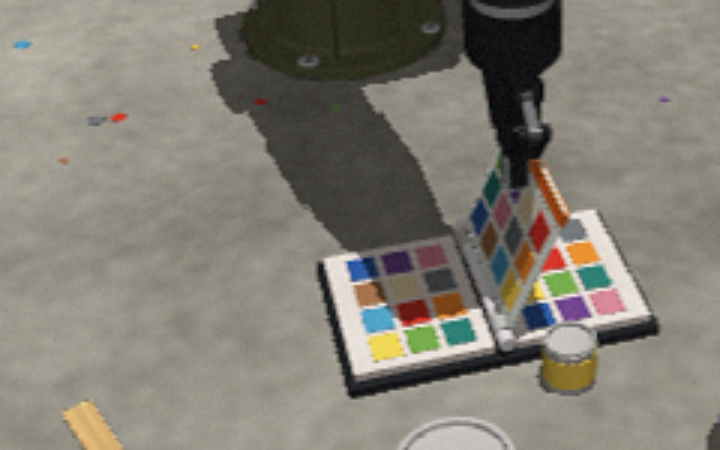

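View pics/w6.png

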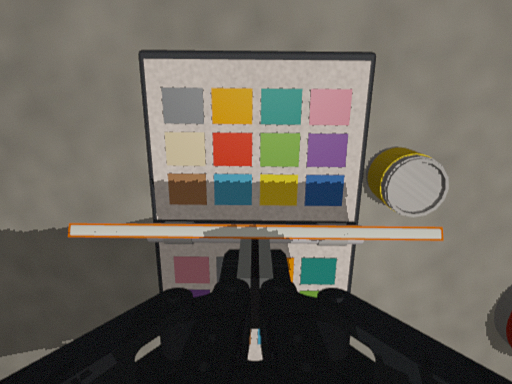

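The leaf is past upright at about 1.95 rad, and the fingertip is pushing the outer face. Next comes the downward part of the arc.

```bash
python3 - <<'E'
from plan import *
p,R=cur();book()
tg=[pose(*T_of(a)) for a in np.r_[np.arange(2.05,3.15,.06)]]
o=rows(tg,p,R)
for i in range(0,len(o),5):show(o[i:i+5])
E
```

```text
t 8.9 tip book [ -0.6  29.4 121.7] tilt 0.0 dx -0.005 yawerr 0.001 F book [ 0.  -0.5 -0.5] op -0.0 j [-0.11  0.25 -0.4   0.93  0.    1.69]
0.0058 0.0005 0.0039 -0.005 -0.001 0.001 0; 0.0056 0 0.0029 0 0 -0 0; 0.0054 0 0.0033 0 0 -0 0; 0.0052 0 0.0036 0 0 -0 0; 0.0049 0 0.0038 0 0 -0 0
0.0047 0 0.0042 0 0 -0 0; 0.0045 0 0.0045 0 0 -0 0; 0.0042 0 0.0047 0 0 -0 0; 0.0039 0 0.0049 0 0 -0 0; 0.0035 0 0.0052 0 0 -0 0
0.0033 0 0.0054 0 0 -0 0; 0.003 0 0.0056 0 0 -0 0; 0.0026 0 0.0057 0 0 -0 0; 0.0022 0 0.0059 0 0 -0 0; 0.0019 0 0.006 0 0 -0 0
0.0015 0 0.0061 0 0 -0 0; 0.0012 0 0.0062 0 0 -0 0; 0.0008 0 0.0063 0 0 -0 0; 0.0004 0 0.0063 0 0 -0 0
```

```bash
python3 -m handwheel '0.0058 0 0.0035 0 0 0 0; 0.0056 0 0.003 0 0 0 0; 0.0054 0 0.0033 0 0 0 0; 0.0052 0 0.0036 0 0 0 0; 0.005 0 0.0038 0 0 0 0' | sed -n '1p;4p'
python3 -m handwheel '0.0047 0 0.0042 0 0 0 0; 0.0045 0 0.0045 0 0 0 0; 0.0042 0 0.0047 0 0 0 0; 0.0039 0 0.0049 0 0 0 0; 0.0035 0 0.0052 0 0 0 0' | sed -n '1p;4p'
python3 - <<'E'
from plan import *
book();p,R=cur()
print([(a,np.round(T_of(a)[:2]).tolist()) for a in (2.5,2.6,2.7)])
im=camera("scene")[100:250,60:300];cv2.imwrite("pics/s7.png",cv2.resize(cv2.cvtColor(im,cv2.COLOR_RGB2BGR),None,fx=3,fy=3))
tg=[pose(*T_of(a)) for a in np.r_[np.arange(2.66,3.15,.06)]]
o=rows(tg,p,R)
for i in range(0,len(o),5):show(o[i:i+5])
E
```

```text
time_s: 9.4
wrist_force: [0.5, -1.3, 0.7]
time_s: 9.9
wrist_force: [0.5, 0.2, 0.5]
t 9.9 tip book [-0.8 76.7 80.8] tilt 0.0 dx -0.005 yawerr 0.0 F book [0.4 0.3 0.5] op -0.003 j [-0.02  0.3  -0.43  0.85  0.    1.78]
[(2.5, [72.0, 88.0]), (2.6, [78.0, 80.0]), (2.7, [83.0, 71.0])]
0.0042 0.0007 0.0064 -0.005 -0 0 0; 0.0029 0 0.0056 0 -0 0 0; 0.0025 0 0.0058 0 -0 0 0; 0.0022 0 0.0059 0 -0 0 0; 0.0019 0 0.006 0 -0 0 0
0.0014 0 0.0062 0 -0 0 0; 0.0011 0 0.0062 0 -0 0 0; 0.0008 0 0.0062 0 -0 0 0; 0.0003 0 0.0063 0 -0 0 0
```

View pics/s7.png

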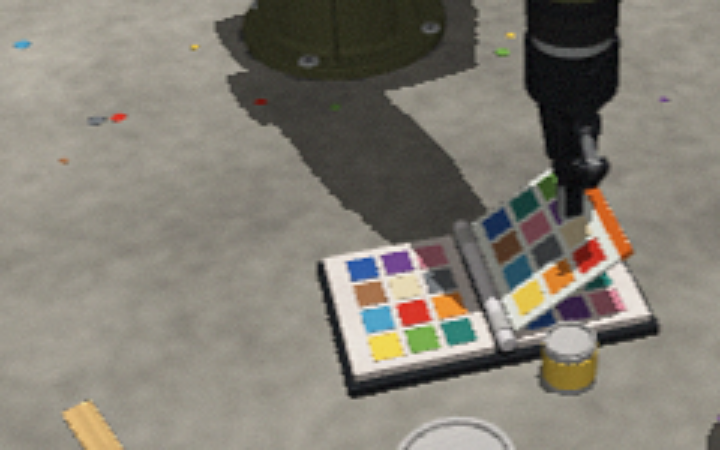

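The leaf is at about 2.57 rad and everything else is undisturbed. Now I'll bring it down.

```bash
python3 -m handwheel '0.004 0 0.006 0 0 0 0; 0.003 0 0.0056 0 0 0 0; 0.0025 0 0.0058 0 0 0 0; 0.0022 0 0.006 0 0 0 0; 0.0019 0 0.006 0 0 0 0' | sed -n '1p;4p'
python3 -m handwheel '0.0014 0 0.006 0 0 0 0; 0.001 0 0.006 0 0 0 0; 0.0008 0 0.0055 0 0 0 0' | sed -n '1p;4p'
python3 - <<'E'
from plan import *
book()
E
```

```text
time_s: 10.45
wrist_force: [-0.4, -1.2, 1.1]
time_s: 10.75
wrist_force: [-0.5, -0.1, 1.0]
t 10.75 tip book [-0.9 93.3 33.8] tilt 0.0 dx -0.005 yawerr 0.0 F book [-0.5 -0.2  1. ] op 0.008 j [ 0.01  0.36 -0.47  0.74  0.    1.81]
```

```bash
python3 -m handwheel '0 0 0.003 0 0 0 0; 0 0 0.002 0 0 0 0; 0 0 0.0015 0 0 0 0; 0 0 0.001 0 0 0 0' | sed -n '1p;2p;4p'
python3 -m handwheel '0 0 0.001 0 0 0 0; 0 0 0 0 0 0 0' | sed -n '1p;2p;4p'
```

```text
time_s: 11.15
tcp_pos: [534.0, 3.9, 51.8]
wrist_force: [0.3, 1.3, 1.3]
time_s: 11.35
tcp_pos: [534.1, 3.9, 51.0]
wrist_force: [-1.4, 0.4, 2.2]
```

```bash
python3 -m handwheel '0 0 0.0005 0 0 0 0; 0 0 0 0 0 0 0' | sed -n '1p;2p;4p'
python3 -m handwheel '0 0 0.0005 0 0 0 0; 0 0 0 0 0 0 0' | sed -n '1p;2p;4p'
python3 -m handwheel '0 0 0.0005 0 0 0 0; 0 0 0 0 0 0 0' | sed -n '1p;2p;4p'
```

```text
time_s: 11.55
tcp_pos: [534.2, 3.9, 51.0]
wrist_force: [-2.0, 0.5, 7.4]
time_s: 11.75
tcp_pos: [534.1, 3.8, 50.9]
wrist_force: [-4.1, 0.6, 11.5]
time_s: 11.95
tcp_pos: [534.2, 3.8, 50.8]
wrist_force: [-5.3, -0.1, 15.9]
```

Force climbs with no further travel (tip at z≈26 mm), so the leaf is on its stop. I'll lift straight off.

```bash
python3 -m handwheel '0 0 -0.0015 0 0 0 0; 0 0 -0.005 0 0 0 0; 0 0 -0.015 0 0 0 0; 0 0 -0.03 0 0 0 0; 0 0 -0.04 0 0 0 0' | sed -n '1p;2p;4p'
python3 -m handwheel '0 0 -0.045 0 0 0 0; 0.03 -0.02 -0.03 0 0 0 0; 0.045 -0.02 0 0 0 0 0; 0.045 -0.02 0 0 0 0 0; 0.045 -0.02 0 0 0 0 0' | sed -n '1p;2p;4p'
python3 -m handwheel '0.045 -0.01 0 0 0 0 0; 0.045 -0.01 0 0 0 0 0; 0.03 0 0 0 0 0 0; 0 0 0 0 0 0 0; 0 0 0 0 0 0 0' | sed -n '1p;2p;4p'
python3 - <<'E'
from plan import *
book()
for n in("top","scene"):
    im=camera(n);cv2.imwrite(f"pics/{n}9.png",cv2.cvtColor(im,cv2.COLOR_RGB2BGR))
for n in ("spine","leaf_edge"):
    o=[(c,np.array(mark_of(n,c)[0]["uv"])) for c in ("top","scene") if mark_of(n,c)]
    print(n,[u.round(1).tolist() for _,u in o], tri(o).x.round(1) if len(o)==2 else None)
print(model([514,-87,-.228,np.pi])[2])
a=cv2.imread("pics/top9.png")[160:270,210:350];b=cv2.imread("pics/scene9.png")[140:250,150:300]
cv2.imwrite("pics/z9.png",np.hstack([cv2.resize(a,(400,314)),cv2.resize(b,(400,314))]))
E
```

```text
time_s: 12.45
tcp_pos: [532.9, 3.7, 140.2]
wrist_force: [0.0, 0.3, -0.2]
time_s: 12.95
tcp_pos: [494.0, 184.0, 216.9]
wrist_force: [1.5, 0.2, -0.9]
time_s: 13.45
tcp_pos: [501.6, 304.2, 215.9]
wrist_force: [-0.2, -0.4, -0.2]
t 13.45 tip book [-100.6  378.3  190.9] tilt -0.1 dx -0.005 yawerr 0.001 F book [-0.1 -0.4 -0.2] op -0.001 j [ 0.54  0.31 -0.14  1.12  0.    2.34]
spine [[278.7, 216.0], [221.2, 193.0]] [509.  -85.4  21.5]
leaf_edge [[235.3, 203.9], [265.2, 184.2]] [540.3  37.   23.5]
[[543.38386569  39.63565231  23.5       ]]
```

View pics/z9.png

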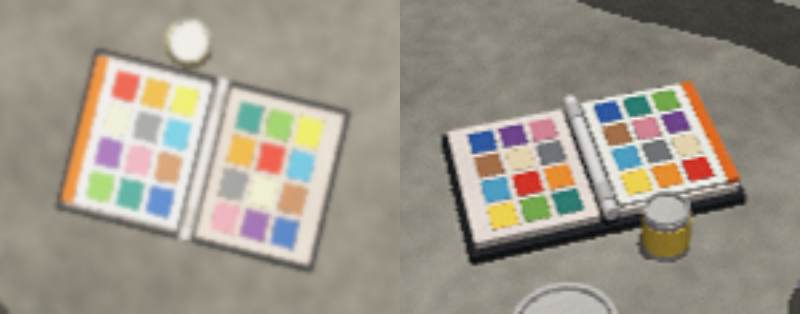

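View pics/top9.png

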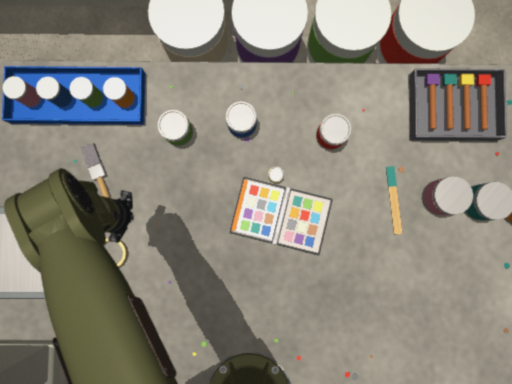

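View pics/scene9.png

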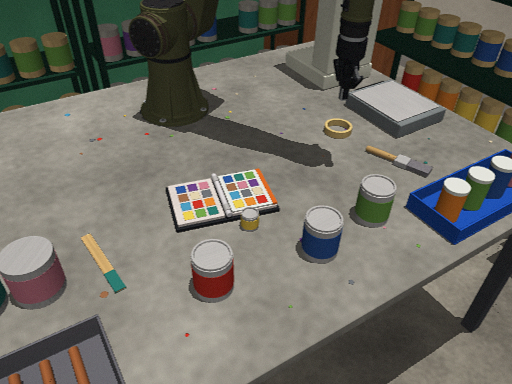

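Both views show the leaf flat on the +y half: the orange strip is at about (238,205) in top and (265,185) in scene. The book's corners in top, (244,177.5) and (319.5,254), are within 0.5 px of where they started, and the other things look unmoved. I'm handing in.

```bash
python3 - <<'E'
from rig import *
close_job(); print(get_state()["time_s"])
E
```

```text
the job is handed in; nothing more can be done
the job is handed in; nothing more can be done
```

The leaf now lies flat on the book's +y half, and the job was handed in at about 14 s of the 40 s allowed. I pushed it from underneath with the outside of the closed fingers, following its arc past upright at no more than about 3 N. Then I pressed its face down with the fingertip to about 16 N and moved clear.

- **Flatness:** the force rose with no further travel, with the fingertip at 26 mm, which is the height of the flat leaf's top face. Triangulating the leaf's free edge gave 23.5 mm, exactly the flat height. Sideways it was about 4 mm from my estimate, similar to the error in the book's own fitted position.
- **Book:** its corners in the top view are within 0.5 pixel (under about 1.5 mm) of where they started. The network's mark for the spine came out about 7 mm from its first reading. I trusted the corners, because the networks run a little off.
- **Other things on the bench:** the tins, tester, brush and paddle look unmoved in the before and after pictures. The tape is partly hidden by the arm in the final top view but looks unmoved in the scene view. I judged these by eye and did not measure them again.
- **Robot:** the wrist force read near zero before I handed in, with the arm well clear of everything.

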